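# Bring the turning bench to life

### The job

Get the wood-turning bench ready by lightly touching three controls in the turner's order: first switch on the bench lamp at the rocker on its foot, then the dust extractor at the rocker on its box, and last start the lathe with the small round button on its control box. On each rocker press the raised end down until it lies flat; press the round button all the way in and let it come back out. Press gently with the fingertips, do not press the mushroom-headed stop button, and leave the loose things on the bench where they stand.

Things in the scene. Friction and masses are not known exactly. Their poses are not given: they have to be found in the camera images.
- lamp: Bench lamp, fixed: round grey foot 140 mm across, 24 mm high, rocker switch on it with its hinge line 28 mm from the centre towards the lamp's -x. A thin gooseneck rises 46 mm from the centre towards +x (away from the robot), leans on to +x and ends in a small grey shade: top 345 mm above the bench, reach 245 mm towards +x. Origin: centre of the foot's underside; z up.
- lamp_pad (a point): Point to press on the lamp's rocker: top face of the end that stands up while off (towards the lamp's -x, away from the gooseneck), 14 mm from the hinge line. Off, it is 37 mm above the bench, the rocker's outer edge 41 mm. Pressed over, this half lies level 32 mm above the bench, 3 mm above its frame. Press straight down.
- lamp_switch (a joint): Lamp rocker, black, 44 mm long along the lamp's x and 28 mm wide. 0 = off, 0.4 rad = on. Stiff: it takes 1.5 to 3 N on the raised half to tip it, no spring, against hard end stops, and it stays where it is left.
- extractor_box: Dust extractor's switch box, fixed: grey with aluminium lid, 120 mm (x) by 90 mm (y), top 59 mm above the bench. On it one rocker switch (hinge line 12 mm from the centre towards +x) and a small round pilot lamp 11 mm high near its -x end; a short gland stands out of its +x end. Origin: centre of the underside; z up.
- extractor_pad (a point): Point to press on the extractor's rocker: top face of the end that stands up while off (towards the box's +x, away from the pilot lamp), 14 mm from the hinge line. Off, it is 72 mm above the bench, the rocker's outer edge 76 mm. Pressed over, this half lies level 67 mm above the bench, 3 mm above its frame. Press straight down.
- extractor_switch (a joint): Extractor rocker, the same kind and size as the lamp's. 0 = off, 0.4 rad = on. It takes 1.5 to 3 N on the raised half, no spring, against hard end stops, and it stays where it is left.
- lathe_box: Lathe's control box, fixed: aluminium with grey lid, 170 mm (x) by 76 mm (y), top 60 mm above the bench. Along its middle, from -x to +x, 52 mm apart: small round start button, speed dial with a bar grip (32 mm across, top 80 mm above the bench, not used), mushroom-headed stop button. Origin: centre of the underside; z up.
- lathe_start_top (a point): Centre of the top of the start button: round, black, 27 mm across, in a steel collar, at the end of the box nearer the robot. It stands 72 mm above the bench, 9 mm above its collar.
- lathe_start (a joint): Start button. 0 = out, 0.005 m = all the way in. A spring returns it; it takes 5 N to push it all the way in (1.5 N to begin).
- lathe_stop_top (a point): Centre of the top of the stop button: black mushroom head 40 mm across, 93 mm above the bench, at the box's +x end. Not to be pressed.
- lathe_stop (a joint): Stop button. 0 = out, 0.006 m = all the way in; spring return.
- head_a: Loose turned doll's head, domed, pale wood, 50 mm across, 54 mm high, standing between two of the control places. Origin: centre of the underside.
- head_b: Loose turned doll's head, domed, pale wood, 48 mm across, 48 mm high, standing between two of the control places. Origin: centre of the underside.
- doll: Loose turned doll, body and round head, 54 mm across, 154 mm high, upright. Origin: centre of the underside.
- gouge: Loose turning gouge lying on the bench, 311 mm long along its x, wooden handle 26 mm thick to -x, steel blade to +x. Origin: on the bench, 15 mm behind the handle's ferrule end.
- calliper: Loose steel outside calliper lying flat, about 130 mm long, 60 mm wide, 8 mm thick. Origin: under its hinge; the legs point to its +x.
- wax_jar: Loose closed jar of wax, 59 mm across, 52 mm high. Origin: centre of the underside.
- sanding_block: Loose cork sanding block, 60 by 90 mm, 33 mm high. Origin: centre of the underside.

How it is judged:
By the outcome, as a careful person would: the job done as asked, in the order asked, and still so for the second after the job is handed in, with the robot touching nothing.
It also fails if it takes over 66 s, if anything falls off the work surface, if the arm or the gripper's body presses on something with over 40 N, if the wrist force passes 120 N, or if a joint passes its speed limit or range.

### The arm

A 7-joint arm with a two-finger parallel gripper is mounted at the origin on the work surface. World frame = base frame: x ahead of the robot, y to its left, z up, the work surface at z = 0. Lengths are in m, angles in rad, forces in N, time in s.
With the tool pointing down it reaches from about 0.4 to 0.925 m from the base axis. Payload 5.6 kg.
Tool frame: the origin (TCP) lies midway between the tips of the shut fingers; the grasp point (between the pads) lies 19 mm behind it; z points along the fingers, y is the line along which they close (so a half turn about z gives the same grasp; the last joint's range is limited). The gripper opens to 85 mm and grips with 20 to 120 N. Pads are 22 mm wide; open, the fingers measure 114 mm over their backs; the gripper's body (76 mm by 85 mm) begins 54 mm behind the grasp point. The pads swing forward as they close: fully open they stand 13 mm farther back than shut.
Start: joints at [-1.39, 0.468, -0.012, 1.603, 0.006, 1.071, -0.056], TCP at [0.144, 0.634, 0.231] pointing down, gripper open.
Joint ranges: [-2.53, 2.53], [-0.31, 2.02], [-1.57, 1.55], [0.28, 2.44], [-1.29, 4.43], [0.15, 1.84], [-2.92, 2.92]. Speed limits (rad/s): [2.57, 2.57, 3.14, 3.14, 3.14, 3.14, 3.14].

### API

Orientations are given as a rotation vector (axis times angle).
In Python, from cell import ctrl gives the robot as it stands. The module is installed in compiled form; this text tells all that it offers.
- The arm moves only by the tool carry_out, never from a script. Its argument "rows" is a list that holds one entry, the list of rows, each a list of 7 numbers: the turn, a rotation vector about the tool's x, y, z in degrees, then the shift along the tool's x, y, z in mm, then the gripper's target within -1 to 1 (fully open at 1, half-way at 0, shut at -1). A call has 1 to 20 rows; each row is the pose to reach, as a shift and turn from the pose commanded when the call began, along the tool's axes at that moment; what a row does not reach only later rows make up. A row lasts 1/10 s, in which the tool goes at most 50 mm and 8.59 degrees, less where a joint would pass 70% of its speed; a pose out of reach is approached as far as the arm can. A call with a gripper value outside its range is refused whole. The fingers move at their own pace and stop on an object; the grip force is fixed at half the most. Time passes only in rows, so rows that repeat a pose let the fingers close. It gives the time, the measured TCP pose, the force, the opening and the grip force at its end, in the units of the state.
- ctrl.observe(): the state, without advancing time (a new reading comes with each control period).
- ctrl.camera(name): name is "side" or "top"; returns a dict with "pixels" (384x512x3 uint8, red, green, blue), "vertical_fov" (degrees; the focal length in pixels is half the picture's height over the tangent of half this angle, whatever the lens; pixels are square), "cx", "cy" (the principal point, pixels), "cam_to_world" (4x4, takes a point from camera to world coordinates). Camera axes: x right, y down, z forward; pixel columns grow to the right and rows downward; lengths in m; the calibration is good to about 2 mm. A picture is of the moment at which its call begins. There is no depth.
- ctrl.job_done(): hands the job in; it is judged then, once.
The state is a dict: "time": time; "joint_positions": joint angles; "qvel": joint speeds; "joint_efforts": joint torques, N m; "eef_pos": TCP position; "ee_rot": TCP orientation; "ft_force": force on the tool from outside, world axes, zero at the start; "moment": the same for the moment, N m; "opening": opening from 0.0 (shut) to 1.0 (fully open); "grip_force": force on a finger pad.
Only numpy, scipy, OpenCV 4.12 (cv2) and the standard library are available. Lean on these libraries where they do the work, as an engineer would, in place of code of your own. Each camera call takes 0.05 s, during which the arm holds its last target. There are 200 camera calls.

## Working session

There is one attempt and no reset: what is moved stays moved. The work goes in short steps, Python scripts to look and compute and a tool call to move; the robot and the scene stay as the last step left them, time stands still between calls to the robot, and variables do not carry over. Pictures are saved under pics/ and viewed, at most 10 in all, crops included, and the job is handed in when it is done.

Besides the shell and the picture viewer there is one more tool, called after "Call:" in YAML: its name, and indented under it one key for each argument. carry_out: Moves the arm, as the interface text tells. Its arguments: {"type":"object","properties":{"rows":{"type":"array"}},"required":["rows"]}

```bash
mkdir -p pics; cat > h.py <<'E'
import numpy as np, cv2
from cell import ctrl
def snap(n,f):
    c=ctrl.camera(n); im=c["pixels"][:,:,::-1].copy(); cv2.imwrite(f,im); np.save(n+'.npy',np.array([c["vertical_fov"],c["cx"],c["cy"],*np.array(c["cam_to_world"]).ravel()])); return im
def ray(n,u,v,z):
    a=np.load(n+'.npy'); T=a[3:].reshape(4,4); f=192/np.tan(np.radians(a[0]/2))
    d=T[:3,:3]@np.array([(u-a[1])/f,(v-a[2])/f,1]); o=T[:3,3]
    return (o+d*(z-o[2])/d[2]).round(4)
def proj(n,p):
    a=np.load(n+'.npy'); T=a[3:].reshape(4,4); f=192/np.tan(np.radians(a[0]/2))
    q=T[:3,:3].T@(np.array(p)-T[:3,3]); return (f*q[0]/q[2]+a[1],f*q[1]/q[2]+a[2])
E
python3 - <<'E'
from h import *
for n in("top","side"):
    im=snap(n,'pics/%s0_s.png'%n); cv2.imwrite('pics/%s0.png'%n,cv2.resize(im,(800,600),interpolation=cv2.INTER_CUBIC)); print(np.load(n+'.npy').round(3))
s=ctrl.observe(); print(s)
E
```

```text
[ 4.90570e+01  2.54701e+02  1.89854e+02 -1.60000e-02 -9.92000e-01
  1.28000e-01  4.70000e-01 -1.00000e+00  1.40000e-02 -1.70000e-02
  1.30000e-02  1.50000e-02 -1.28000e-01 -9.92000e-01  1.21600e+00
  0.00000e+00  0.00000e+00  0.00000e+00  1.00000e+00]
[ 5.58020e+01  2.48884e+02  1.95770e+02  9.79000e-01 -1.23000e-01
  1.61000e-01  4.34000e-01 -2.02000e-01 -6.69000e-01  7.15000e-01
 -8.56000e-01  2.00000e-02 -7.33000e-01 -6.80000e-01  9.15000e-01
  0.00000e+00  0.00000e+00  0.00000e+00  1.00000e+00]
{'time': 0.1, 'joint_positions': array([-1.39004071,  0.46829189, -0.01158442,  1.60352414,  0.00602115,
        1.07141908, -0.0563283 ]), 'qvel': array([-2.99124430e-04, -1.12797115e-03,  2.51135609e-05, -1.67821444e-03,
       -2.80797045e-04, -2.77286160e-04,  5.90474295e-04]), 'joint_efforts': array([ 6.70499921e-04, -5.33519840e+01,  2.14151951e-02, -2.51965016e+01,
        1.15397520e-02,  4.39432100e-03, -2.04073046e-05]), 'eef_pos': array([0.14420005, 0.6332877 , 0.23043485]), 'ee_rot': array([-3.50892160e-01, -3.12189698e+00,  2.52639626e-03]), 'ft_force': array([0.23074192, 0.85302604, 1.00270692]), 'moment': array([-0.00198269, -0.01133719,  0.037898  ]), 'grip_force': 0.0, 'opening': 1.0003853449310725}
```

View pics/top0.png

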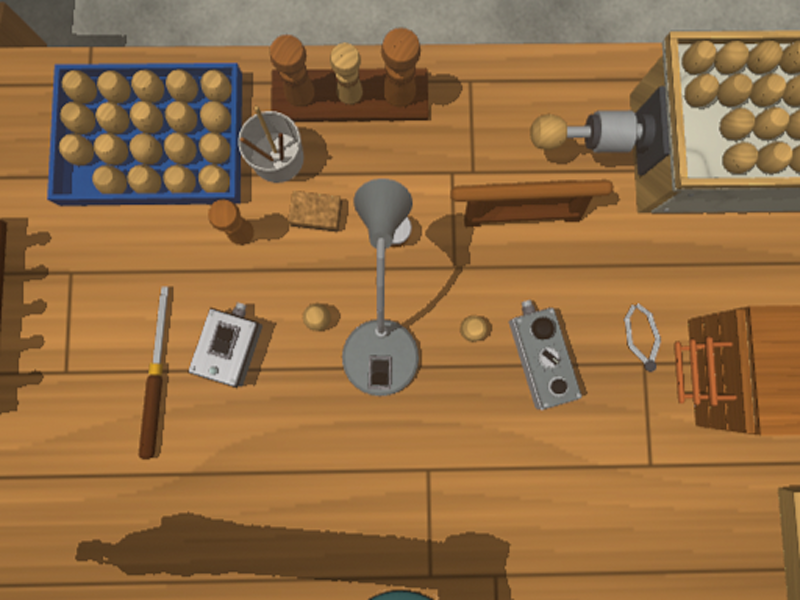

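View pics/side0.png

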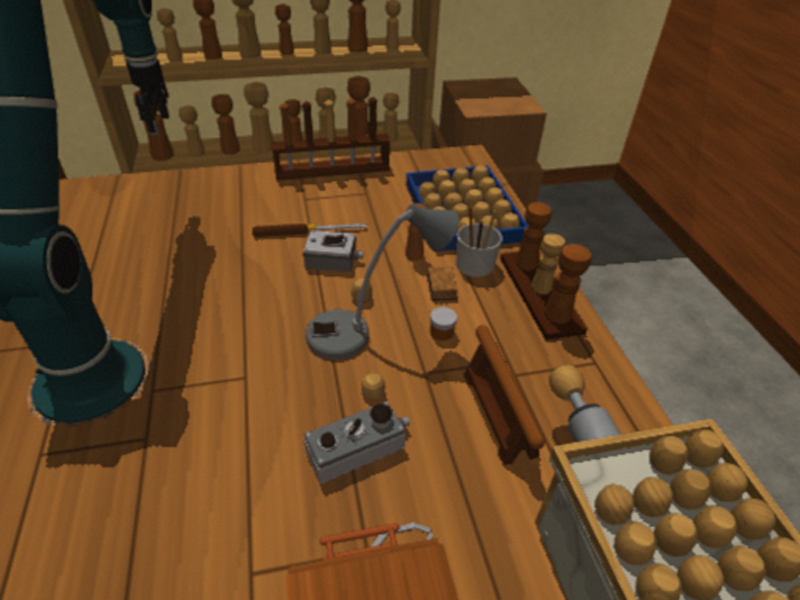

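```bash
python3 - <<'E'
from h import *
im=cv2.imread('pics/top0_s.png')
cs=[cv2.resize(im[v:v+80,u:u+53],None,fx=5,fy=5,interpolation=cv2.INTER_CUBIC) for u,v in((118,188),(218,195),(325,188))]
cv2.imwrite('pics/crop0.png',np.hstack(cs))
E
```

```text
(no output)
```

View pics/crop0.png

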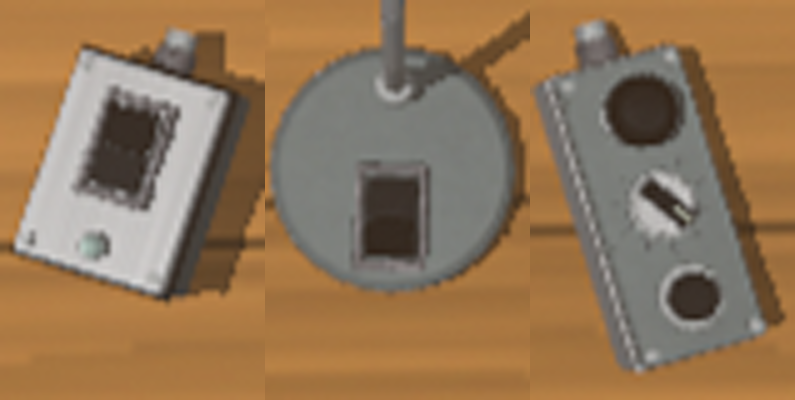

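```bash
cat >> h.py <<'E'
def tool(p):
    from scipy.spatial.transform import Rotation as R
    s=ctrl.observe(); return R.from_rotvec(s['ee_rot']).inv().apply(np.array(p)-s['eef_pos'])*1000
E
python3 - <<'E'
from h import *
from scipy.spatial.transform import Rotation as R
r=lambda u0,v0,x,y,z: ray('top',u0+(x+.5)/5-.5,v0+(y+.5)/5-.5,z)
c=np.array([r(118,188,*p,.059) for p in((83,47),(240,95),(165,297),(15,250))])
ec=c.mean(0); d=(c[0]+c[1]-c[2]-c[3]); d/=np.linalg.norm(d)
print('ext',ec,d,'len',np.linalg.norm(c[0]-c[3]),np.linalg.norm(c[0]-c[1]),'pad',ec+.026*d,np.degrees(np.arctan2(d[1],d[0])))
lc=r(218,195,127,168,.024); print('lamp',lc,'neck',r(218,195,130,90,.03),'rock hinge',r(218,195,128,216,.03))
s=r(325,188,163,296,.072);t=r(325,188,113,110,.093);print('start',s,'stop',t)
st=ctrl.observe();print(R.from_rotvec(st['ee_rot']).as_matrix().round(3))
E
```

```text
ext [0.5351 0.3016 0.059 ] [ 0.94807825 -0.31803716  0.        ] len 0.11585598819223801 0.09085752583028 pad [0.55975003 0.29333103 0.059     ] -18.544261979084794
lamp [0.5152 0.0283 0.024 ] neck [0.5588 0.026  0.03  ] rock hinge [0.4881 0.028  0.03  ]
start [ 0.4585 -0.2803  0.072 ] stop [ 0.558  -0.2526  0.093 ]
[[-0.975  0.222 -0.   ]
 [ 0.222  0.975 -0.002]
 [-0.    -0.002 -1.   ]]
```

Call:
carry_out:
  rows:
    - [[0,0,0,-100,-70,20,-1],[0,0,0,-200,-140,30,-1],[0,0,0,-312,-219,30,-1],[0,0,0,-312,-219,30,-1],[0,0,0,-312,-219,30,-1],[0,0,0,-312,-219,30,-1],[0,0,0,-312,-219,30,-1],[0,0,0,-312,-219,30,-1],[0,0,-6,-455,-517,30,-1],[0,0,-12.8,-455,-517,30,-1],[0,0,-12.8,-455,-517,30,-1],[0,0,-12.8,-455,-517,30,-1],[0,0,-12.8,-455,-517,30,-1],[0,0,-12.8,-455,-517,30,-1],[0,0,-12.8,-455,-517,30,-1],[0,0,-12.8,-455,-517,30,-1],[0,0,-12.8,-455,-517,30,-1],[0,0,-12.8,-455,-517,30,-1],[0,0,-12.8,-455,-517,30,-1],[0,0,-12.8,-455,-517,30,-1]]

```text
time: 2.1
eef_pos: [0.473, 0.0299, 0.2012]
ee_rot: [0.003, -3.141, -0.0]
ft_force: [0.7, 0.2, -0.2]
opening: -0.005
grip_force: 0.0
```

Call:
carry_out:
  rows:
    - [[0,0,0,0,-1,50,-1],[0,0,0,0,-1,100,-1],[0,0,0,0,-1,140,-1],[0,0,0,0,-1,146,-1],[0,0,0,0,-1,146,-1],[0,0,0,0,-1,146,-1],[0,0,0,0,-1,146,-1]]

```text
time: 2.8
eef_pos: [0.4749, 0.028, 0.0574]
ee_rot: [0.001, 3.137, 0.001]
ft_force: [0.8, -0.4, 0.6]
opening: 0.003
grip_force: 0.0
```

```bash
python3 - <<'E'
from h import *
s=ctrl.observe(); p=s['eef_pos']; print(p,s['ft_force'])
im=snap('side','pics/s1_s.png'); snap('top','pics/t1_s.png')
print(proj('side',p),proj('side',[.473,.0285,.037]))
c=im[150:250,170:270]; cv2.imwrite('pics/s1.png',cv2.resize(c,None,fx=6,fy=6,interpolation=cv2.INTER_CUBIC))
E
```

```text
[0.47488757 0.02800349 0.05735617] [ 0.77537276 -0.35574341  0.6365072 ]
(np.float64(202.616251592165), np.float64(205.20795619604016)) (np.float64(202.4466268023687), np.float64(209.45011176620952))
```

View pics/s1.png

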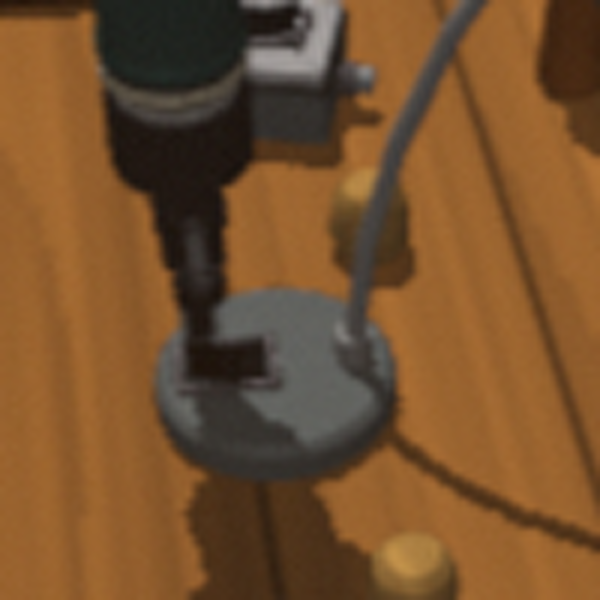

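Call:
carry_out:
  rows:
    - [[0,0,0,2,0,8,-1],[0,0,0,2,0,14,-1],[0,0,0,2,0,16,-1],[0,0,0,2,0,18,-1],[0,0,0,2,0,19,-1],[0,0,0,2,0,20,-1],[0,0,0,2,0,21,-1],[0,0,0,2,0,22,-1],[0,0,0,2,0,23,-1],[0,0,0,2,0,23,-1],[0,0,0,2,0,23,-1]]

```text
time: 4.0
eef_pos: [0.4716, 0.0277, 0.0323]
ee_rot: [0.001, 3.141, -0.0]
ft_force: [0.0, 0.6, 0.9]
opening: 0.001
grip_force: 0.0
```

Call:
carry_out:
  rows:
    - [[0,0,0,0,0,0.5,-1],[0,0,0,0,0,1,-1],[0,0,0,0,0,1,-1]]

```text
time: 4.3
eef_pos: [0.4717, 0.0277, 0.032]
ee_rot: [0.001, 3.141, 0.001]
ft_force: [-2.4, -0.6, 8.6]
opening: 0.001
grip_force: 4.3
```

Call:
carry_out:
  rows:
    - [[0,0,0,0,0,-10,-1],[0,0,0,0,0,-50,-1],[0,0,0,0,0,-100,-1],[0,0,0,0,0,-150,-1],[0,0,0,0,50,-168,-1],[0,0,0,0,100,-168,-1],[0,0,0,0,150,-168,-1],[0,0,6,0,200,-168,-1],[0,0,12,-20,240,-168,-1],[0,0,18.5,-60,265,-168,-1],[0,0,18.5,-90,265,-168,-1],[0,0,18.5,-90,265,-168,-1],[0,0,18.5,-90,265,-168,-1],[0,0,18.5,-90,265,-168,-1],[0,0,18.5,-90,265,-168,-1],[0,0,18.5,-90,265,-110,-1],[0,0,18.5,-90,265,-65,-1],[0,0,18.5,-90,265,-65,-1],[0,0,18.5,-90,265,-65,-1]]

```text
time: 6.2
eef_pos: [0.5607, 0.2924, 0.0963]
ee_rot: [-0.505, -3.099, 0.002]
ft_force: [0.3, 0.5, 0.8]
opening: 0.0
grip_force: 0.0
```

```bash
python3 - <<'E'
from h import *
s=ctrl.observe(); p=s['eef_pos']; print(p,s['ft_force'],tool([.5617,.2927,.09]))
im=snap('side','pics/s2_s.png'); t=snap('top','pics/t2_s.png')
c=[cv2.resize(a,(400,400),interpolation=cv2.INTER_CUBIC) for a in (im[185:235,190:240],im[130:180,190:240],t[205:255,220:270])]
print(proj('side',p))
cv2.imwrite('pics/c2.png',cv2.resize(np.hstack(c),(798,266)))
E
```

```text
[0.5606992  0.29239597 0.09632641] [0.32015727 0.4663336  0.81362134] [-0.85973025  0.6146142   6.32460353]
(np.float64(216.59372159012767), np.float64(148.012333225495))
```

View pics/c2.png

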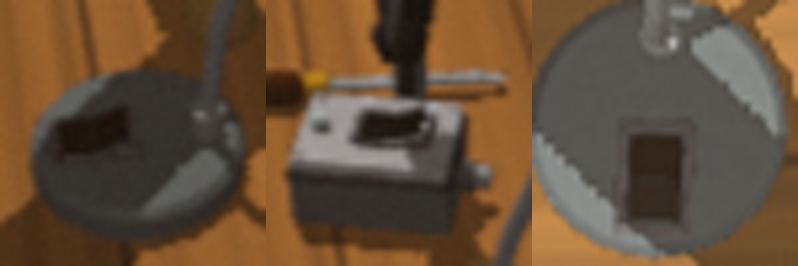

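Call:
carry_out:
  rows:
    - [[0,0,0,0,0,10,-1],[0,0,0,0,0,17,-1],[0,0,0,0,0,20,-1],[0,0,0,0,0,22,-1],[0,0,0,0,0,23,-1],[0,0,0,0,0,24,-1],[0,0,0,0,0,25,-1],[0,0,0,0,0,26,-1],[0,0,0,0,0,27,-1],[0,0,0,0,0,28,-1],[0,0,0,0,0,28,-1],[0,0,0,0,0,28,-1]]

```text
time: 7.5
eef_pos: [0.561, 0.2928, 0.0681]
ee_rot: [-0.505, -3.1, 0.0]
ft_force: [1.5, -0.3, 0.9]
opening: -0.0
grip_force: 0.5
```

Call:
carry_out:
  rows:
    - [[0,0,0,0,0,0.5,-1],[0,0,0,0,0,1,-1],[0,0,0,0,0,1.5,-1],[0,0,0,0,0,1.5,-1]]

```text
time: 7.9
eef_pos: [0.5611, 0.2928, 0.0671]
ee_rot: [-0.505, -3.1, -0.0]
ft_force: [-0.4, -0.5, 4.6]
opening: -0.0
grip_force: 2.4
```

Call:
carry_out:
  rows:
    - [[0,0,0,0,0,0.4,-1],[0,0,0,0,0,0.4,-1]]

```text
time: 8.1
eef_pos: [0.5611, 0.2928, 0.0671]
ee_rot: [-0.505, -3.1, -0.0]
ft_force: [-2.0, -0.7, 7.5]
opening: 0.007
grip_force: 3.8
```

Call:
carry_out:
  rows:
    - [[0,0,0,0,0,-10,-1],[0,0,0,0,0,-50,-1],[0,0,0,0,0,-100,-1],[0,0,0,45,-20,-133,-1],[0,0,0,90,-40,-133,-1],[0,0,0,130,-57,-133,-1],[0,0,0,130,-57,-133,-1],[0,0,0,-84,-576,-133,-1],[0,0,0,-84,-576,-133,-1],[0,0,0,-84,-576,-133,-1],[0,0,0,-84,-576,-133,-1],[0,0,0,-84,-576,-133,-1],[0,0,0,-84,-576,-133,-1],[0,0,0,-84,-576,-133,-1],[0,0,0,-84,-576,-133,-1],[0,0,0,-84,-576,-133,-1],[0,0,0,-84,-576,-133,-1],[0,0,0,-84,-576,-133,-1],[0,0,0,-84,-576,-133,-1],[0,0,0,-84,-576,-133,-1]]

```text
time: 10.1
eef_pos: [0.4573, -0.2827, 0.1993]
ee_rot: [-0.512, -3.099, 0.002]
ft_force: [-0.6, 0.8, -0.0]
opening: -0.004
grip_force: 0.0
```

```bash
python3 - <<'E'
from h import *
s=ctrl.observe(); p=s['eef_pos']; print(p,s['ft_force'],tool([.4585,-.2803,.09]))
im=snap('side','pics/s3_s.png'); t=snap('top','pics/t3_s.png'); t0=cv2.imread('pics/top0_s.png'); s0=cv2.imread('pics/side0_s.png')
f=lambda a:cv2.resize(a,(266,266),interpolation=cv2.INTER_CUBIC)
r=[np.hstack([f(x) for x in (a[185:235,190:240],a[135:185,190:240],b[185:255,115:185])]) for a,b in((s0,t0),(im,t))]
cv2.imwrite('pics/c3.png',np.vstack(r))
E
```

```text
[ 0.45727513 -0.28265773  0.19932208] [-0.57001428  0.81813285 -0.02025212] [ -0.42107666   2.75816183 109.31876454]
```

View pics/c3.png

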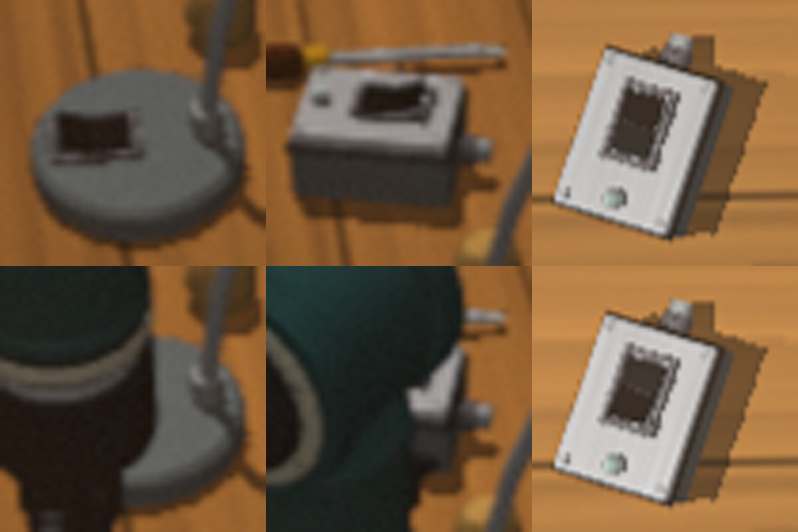

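Call:
carry_out:
  rows:
    - [[0,0,0,0,2,50,-1],[0,0,0,0,2,95,-1],[0,0,0,0,2,105,-1],[0,0,0,0,2,105,-1],[0,0,0,0,2,105,-1]]

```text
time: 10.7
eef_pos: [0.4598, -0.2783, 0.0961]
ee_rot: [0.504, 3.099, -0.001]
ft_force: [0.9, -0.1, 0.3]
opening: -0.001
grip_force: 0.0
```

```bash
python3 - <<'E'
from h import *
s=ctrl.observe(); p=s['eef_pos']; print(p,s['ft_force'],tool([.4585,-.2803,.072]))
im=snap('side','pics/s4_s.png')
print(proj('side',p),proj('side',[.4585,-.2803,.072]))
cv2.imwrite('pics/c4.png',cv2.resize(im[230:320,180:280],(700,600*9//10+90),interpolation=cv2.INTER_CUBIC)[:600])
E
```

```text
[ 0.45983895 -0.27827316  0.09605206] [ 0.92996918 -0.05797845  0.32726387] [ 0.68659757 -2.34709593 24.05040888]
(np.float64(208.671130014395), np.float64(273.9983869498262)) (np.float64(208.763535751703), np.float64(279.8583180748883))
```

View pics/c4.png

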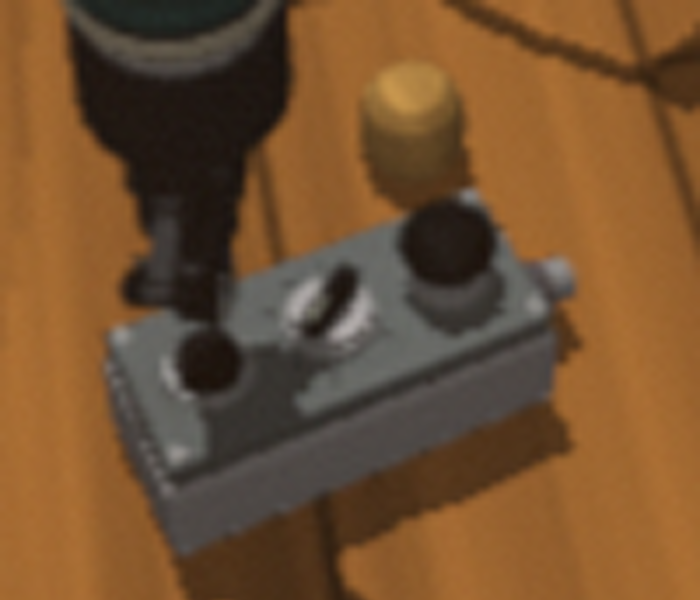

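Call:
carry_out:
  rows:
    - [[0,0,0,0,-2,10,-1],[0,0,0,0,-2,18,-1],[0,0,0,0,-2,22,-1],[0,0,0,0,-2,24,-1],[0,0,0,0,-2,25,-1],[0,0,0,0,-2,26,-1],[0,0,0,0,-2,27,-1],[0,0,0,0,-2,28,-1],[0,0,0,0,-2,29,-1],[0,0,0,0,-2,29,-1],[0,0,0,0,-2,29,-1]]

```text
time: 11.85
eef_pos: [0.4578, -0.2801, 0.0669]
ee_rot: [0.506, 3.1, 0.002]
ft_force: [-5.3, 2.3, 18.8]
opening: -0.004
grip_force: 9.1
```

Call:
carry_out:
  rows:
    - [[0,0,0,0,0,-5,-1],[0,0,0,0,0,-15,-1],[0,0,0,0,0,-60,-1],[0,0,0,0,0,-110,-1],[0,0,0,0,0,-150,-1],[0,0,0,50,-40,-180,-1],[0,0,0,50,-80,-180,-1],[0,0,0,50,-120,-180,-1],[0,0,0,50,-160,-180,-1],[0,0,0,50,-200,-180,-1],[0,0,0,50,-200,-180,-1],[0,0,0,50,-200,-180,-1],[0,0,0,50,-200,-180,-1]]

```text
time: 13.15
eef_pos: [0.3476, -0.453, 0.2452]
ee_rot: [0.504, 3.101, 0.001]
ft_force: [0.6, -0.3, 0.4]
opening: -0.001
grip_force: 0.0
```

```bash
python3 - <<'E'
from h import *
s=ctrl.observe(); print(s['time'],s['eef_pos'],s['ft_force'])
im=snap('side','pics/s5_s.png'); t=snap('top','pics/t5_s.png'); s0=cv2.imread('pics/side0_s.png'); t0=cv2.imread('pics/top0_s.png')
f=lambda a:cv2.resize(a,(266,266),interpolation=cv2.INTER_CUBIC)
r=[np.hstack([f(x) for x in (a[185:235,190:240],a[135:185,190:240],b[180:280,305:405])]) for a,b in((s0,t0),(im,t))]
cv2.imwrite('pics/c5.png',np.vstack(r))
E
```

```text
13.15 [ 0.34759348 -0.45296715  0.24520202] [ 0.61156947 -0.29939793  0.3893724 ]
```

View pics/c5.png

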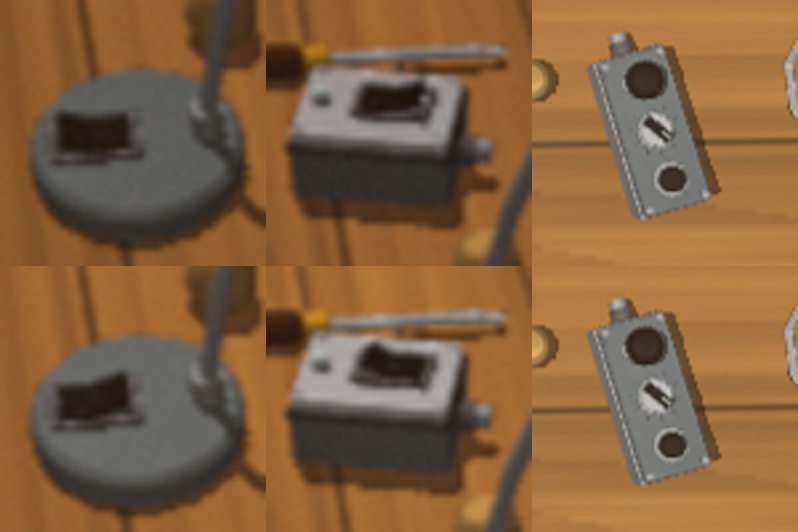

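Compared with the start, both rockers have tipped over. The lamp's right end (~(125,375)) and the extractor's left end (~(365,347)) now stand up. The start button is out again at about (672,445), and the loose things visible in these crops look unmoved.

```bash
python3 -c "
from cell import ctrl
print(ctrl.job_done())"
```

```text
the job is handed in; nothing more can be done
None
```

I handed the job in at about 13 s: lamp on, then extractor on, then the lathe start button pressed fully in (about 19 N, firmer than the 5 N it needs) and back out; the stop button was not pressed, and the loose things I could see near the controls had not moved.

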